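# Air the propagation case

## Robot

A 6-joint arm with a two-finger parallel gripper is mounted at the origin on the work surface. World frame = base frame: x ahead of the robot, y to its left, z up, the work surface at z = 0. Lengths are in mm, angles in degrees, forces in N, time in s.
With the tool pointing down it reaches from about 350 to 850 mm from the base axis. Payload 8.1 kg.
Tool frame: the origin (TCP) lies at the very end of the fingers, on their centre line; the grasp point (between the pads) lies 19 mm behind it (tcp_to_grasp is the distance from the TCP to the grasp point, in mm); z points along the fingers, x is the direction in which the jaws open and shut, and the axes are right-handed (so a half turn about z gives the same grasp; the last joint's range is limited). The gripper opens to 85 mm and grips with 20 to 120 N. Pads are 22 mm wide; open, the fingers measure 114 mm over their backs; the gripper's body (76 mm by 85 mm) begins 54 mm behind the grasp point. The pads swing forward as they close: fully open they stand 13 mm farther back than shut.
Start: joints at [59.737, 7.471, 85.268, -0, 87.261, -4.893], TCP at [257.063, 542.147, 191.492] pointing down, gripper open.
Joint ranges: [-169.43, 169.43], [-51.17, 129.36], [1.28, 143.12], [-76.62, 256.62], [0, 156.53], [-152.29, 152.29]. Speed limits (degrees/s): [136.94, 136.94, 159.86, 180, 180, 180].

## Interface

Orientations are given as [roll, pitch, yaw] about the fixed x, y, z axes, in that order (R = Rz(yaw) Ry(pitch) Rx(roll)).
In Python, from bench import * gives the robot as it stands. The module is installed in compiled form; this text tells all that it offers.
- The arm moves only by the tool apply_moves, never from a script. Its argument "targets" is text: rows parted by semicolons, each of 7 numbers parted by spaces: the turn, a rotation vector about the tool's x, y, z in rad, then the shift along the tool's x, y, z in cm, then the finger opening in cm, from 0 to 8.54. A call has exactly 5 rows; each row is the pose to reach, as a shift and turn from the pose commanded when the call began, along the tool's axes at that moment; what a row does not reach only later rows make up. A row lasts 1/10 s, in which the tool goes at most 50 mm and 8.59 degrees, less where a joint would pass 70% of its speed; a pose out of reach is approached as far as the arm can. A call with a gripper value outside its range is refused whole. The fingers move at their own pace and stop on an object; "force" is the grip in N (left out, the last holds). Time passes only in rows, so rows that repeat a pose let the fingers close, or fill a call up. It gives the time, the measured TCP pose, the force and the opening at its end, in the units of the state.
- sense(): the state, without advancing time (a new reading comes with each control period).
- snapshot(name): name is "side" or "top"; returns the picture (400x640x3 uint8, red, green, blue); there is no depth.
- camera_model(name): a dict with "fx", "fy", "cx", "cy" (pixels), "position" and "attitude" of the camera in the world. Camera axes: x right, y up, looking along -z (the intrinsics and any distortion apply to the point x, -y, -z); pixel columns grow to the right and rows downward; lengths in mm; the calibration is good to about 2 mm. A picture is of the moment at which its call begins. camera_model takes no time and is no camera call.
- hand_in(): hands the job in, once; it reports no verdict.
Trained networks look in the newest picture that a camera, given by its name, has taken for a name from the list of things; names that differ only in an ending like _2 or _b are one class to them, and where a whole thing is asked for, a point or a joint stands for the part that bears it (a point fixed in the world has none). Each returns a list of dicts, best first, with "confidence" (0 to 1); they miss things now and then, are a little off and sometimes report something else, mostly with a low value. They report only what shows in the picture. A call takes as long as a camera call.
- recognise(camera, query): "at" ([row, column] in pixels, amid what is visible of it).
- place_of(camera, query): "at" ([row, column] in pixels: a listed point, or the origin of a listed thing).
The state is a dict: "time": time; "joint_pos": joint angles; "qd": joint speeds; "joint_efforts": joint torques, N m; "tool_pos": TCP position; "tcp_rot": TCP orientation; "ft_force": force on the tool from outside, world axes, zero at the start; "wrist_torque": the same for the moment, N m; "finger_gap": finger opening in mm.
Only numpy, scipy, OpenCV 4.12 (cv2) and the standard library are available. Lean on these libraries where they do the work, as an engineer would, in place of code of your own. Each camera call takes 0.05 s, during which the arm holds its last target. There are 200 camera calls.

## Task

Air the propagation case: with your fingertips press its yellow lever paddle all the way down so that the lid stands wide open, hold it there for about three seconds, then ease the lever back up so slowly that the lid closes fully without slamming. Only press the lever: do not grip it, do not touch the lid, and leave the pots and tools on the bench where they are.

Things in the scene. Friction and masses are not known exactly. Their poses are not given: they have to be found in the camera images.
- case: Propagation case, a low green box fixed to the bench: 260 mm deep (its x), 380 mm wide (its y), 120 mm high in front and 170 mm at the back, with small potted cuttings inside. Origin: centre of its underside, on the bench. Its own -x side is its front, turned roughly to the robot; z is up. Its hand lever runs along the outside of its -y side and its paddle stands 60 to 140 mm out in front of the front wall.
- paddle (a point): Centre of the top face of the yellow paddle at the front end of the lever; moves with the lever. The paddle is a ribbed plate 75 mm long (along the lever), 64 mm wide (case's y) and 8 mm thick. Raised, this point is about 162 mm above the bench and the plate slopes up towards the front by 0.25 rad; fully pressed it is about 55 mm above the bench and slopes down by 0.25 rad. The point's axes equal the case's when the lever is raised.
- pivot (a point): Pivot of the lever on the case's -y side, 95 mm above the bench, 15 mm in front of the case's middle. The lever turns about the case's y axis here; the paddle's centre lies about 205 mm in front of it when raised and 212 mm when fully pressed.
- lever (a joint): Angle of the lever, rad: 0 raised (lid shut), growing as the paddle is pressed down; a stop ends it at 0.50. It has no spring: the lid's weight, through the push rod behind, drives it back up. It takes about 3 to 9 N on the paddle, nearly even over the whole stroke.
- lid: The lid: a clear panel in an aluminium frame, 392 mm wide, 285 mm from hinge to front edge, 14 mm thick, 0.4 to 0.75 kg, hinged along the case's back rim 176 mm above the bench. Origin: the middle of its underside; shut, its axes equal the case's. Nothing damps it: let go, it falls and slams. Turning faster than 0.8 rad/s in its last 0.1 rad counts as a slam.
- lid_edge (a point): Middle of the lid's front edge; about 122 mm above the bench when shut. It follows the lever: with the lever fully down the lid stands 0.93 rad up, this edge 370 mm above the bench. It swings up and back, away from the paddle, and closes quietly if the paddle rises at 40 mm/s or less until the lid is shut.
- pot_yellow: Bystander: square black pot, 66 mm wide, 68 mm high, with soil, a bare cutting (150 mm to its tip) and a yellow label. Origin: centre of its underside.
- pot_white: Bystander: square black pot, 66 mm wide, 68 mm high, with a white T-shaped label reaching 185 mm. Origin: centre of its underside.
- pot_stack: Bystander: stack of empty black pots, 72 mm wide, 129 mm high. Origin: centre of its underside.
- secateurs: Bystander: red-handled secateurs lying flat, 190 mm long (its x), 80 mm wide, 18 mm high. Origin: on the bench under the middle.
- dibber: Bystander: wooden dibber lying along its x, 215 mm long, 30 mm thick. Origin: on the bench under the middle.
- sprayer: Bystander: white hand sprayer with green head, 80 mm in diameter, 207 mm high. Origin: centre of its underside.
- label_box: Bystander: open cardboard box of labels, 100 by 75 by 50 mm. Origin: centre of its underside.

How it is judged:
By the outcome, as a careful person would: the job done as asked, in the order asked, and still so for the second after the job is handed in, with the robot touching nothing.
It also fails if it takes over 48 s, if anything falls off the work surface, if the arm or the gripper's body presses on something with over 40 N, if the wrist force passes 120 N, or if a joint passes its speed limit or range.

## Working session

There is one attempt and no reset: what is moved stays moved. The work goes in short steps, Python scripts to look and compute and a tool call to move; the robot and the scene stay as the last step left them, time stands still between calls to the robot, and variables do not carry over. Pictures are saved under pics/ and viewed, about 8 in all and at most 12, crops included, and the job is handed in when it is done.

Besides the shell and the picture viewer there is one more tool, called after "Request:" as name(argument=value, ...) on one line, values as JSON. apply_moves: Moves the arm, as the interface text tells. Its arguments: {"type":"object","properties":{"targets":{"type":"string"},"force":{"type":"number"}},"required":["targets"]}

```bash
mkdir -p pics; cat > h.py <<'E'
from bench import *
import numpy as np, cv2
from scipy.spatial.transform import Rotation as R
def ray(cam,at):
    m=camera_model(cam); r,c=at
    d=np.array([(c-m["cx"])/m["fx"],-(r-m["cy"])/m["fy"],-1.])
    A=m["attitude"]; A=np.array(A)
    M=A if A.shape==(3,3) else R.from_euler('xyz',A,degrees=True).as_matrix()
    return np.array(m["position"],float),M@d
def atz(cam,at,z):
    p,d=ray(cam,at); return p+d*(z-p[2])/d[2]
def tri(a,b):
    p,d=a;q,e=b; d=d/np.linalg.norm(d);e=e/np.linalg.norm(e)
    s=np.linalg.lstsq(np.c_[d,-e],q-p,rcond=None)[0]
    x,y=p+s[0]*d,q+s[1]*e
    return (x+y)/2,np.linalg.norm(x-y)
E
python3 - <<'E'
from h import *
print(camera_model("side"),camera_model("top"))
s=sense();print(s)
for c in("side","top"):
    im=snapshot(c); cv2.imwrite(f"pics/{c}0.png",im[:,:,::-1])
    for q in("paddle","pivot","lid_edge","case","lid"):
        print(c,q,[(np.round(d["at"]),round(d["confidence"],2)) for d in place_of(c,q)[:2]])
E
```

```text
{'fx': 466.3655240627085, 'fy': 466.3655240627085, 'cx': 317.528951723108, 'cy': 197.90014427097125, 'position': array([-289.19023356, -954.23755967,  881.01112593]), 'attitude': array([ 58.08814359,   1.24152594, -42.44633632])} {'fx': 373.3247775155807, 'fy': 373.3247775155807, 'cx': 330.9954174802696, 'cy': 198.66247531463867, 'position': array([ 298.80111832,  -23.4548139 , 1362.02369259]), 'attitude': array([ 10.9930061 ,  -0.3593878 , -89.81541024])}
{'time': 0.0, 'joint_pos': array([ 5.97365050e+01,  7.51597995e+00,  8.53283833e+01, -2.07213184e-04,
        8.72619869e+01, -4.89336404e+00]), 'qd': array([ 0.05007942, -0.00894948, -0.08210579, -0.04189255,  0.01472062,
       -0.00358061]), 'joint_efforts': array([ 2.21401901e-04, -5.69422066e+01, -5.00542116e+01, -2.99050453e-04,
        1.52817601e-02, -1.21178263e-05]), 'tool_pos': array([256.74909292, 541.60570999, 190.44400276]), 'tcp_rot': array([-1.79991134e+02,  1.05980137e-01,  6.46298874e+01]), 'ft_force': array([ 0.49933393, -0.10927328,  0.26513158]), 'wrist_torque': array([ 0.00636095, -0.00852807,  0.05476418]), 'finger_gap': 85.11827622687306}
side paddle [(array([191., 319.]), 0.79), (array([190., 204.]), 0.51)]
side pivot [(array([183., 361.]), 0.73)]
side lid_edge [(array([168., 290.]), 0.71)]
side case [(array([188., 320.]), 0.75)]
side lid [(array([155., 318.]), 0.76), (array([251., 368.]), 0.16)]
top paddle [(array([204., 341.]), 0.67)]
top pivot [(array([150., 337.]), 0.82), (array([201., 385.]), 0.72)]
top lid_edge [(array([186., 278.]), 0.84), (array([148., 276.]), 0.21)]
top case []
top lid [(array([146., 273.]), 0.96)]
```

View pics/side0.png

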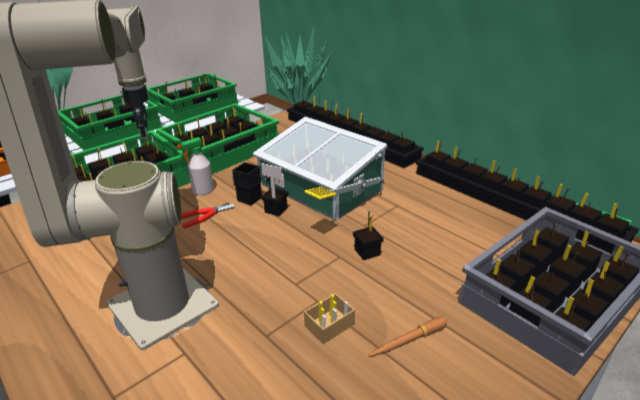

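View pics/top0.png

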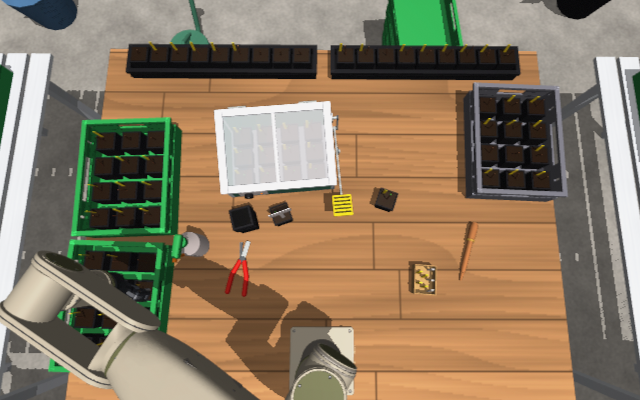

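Side view: yellow paddle at (row 192, col 320), just in front of the case; white-label pot at (200,275), yellow-label pot at (243,368). Top view: paddle at (205,342), yellow pot at (199,385), white pot at (213,280), lid's front edge from (192,222) to (185,336).

```bash
python3 - <<'E'
from h import *
S=cv2.imread("pics/side0.png");T=cv2.imread("pics/top0.png")
def yel(im,r0,r1,c0,c1):
    h=cv2.cvtColor(im,cv2.COLOR_BGR2HSV); m=cv2.inRange(h,(22,150,110),(35,255,255)); w=np.zeros_like(m); w[r0:r1,c0:c1]=m[r0:r1,c0:c1]
    ys,xs=np.nonzero(w); 
    rect=cv2.minAreaRect(np.c_[xs,ys].astype(np.float32)); print(len(xs),rect); return (rect[0][1],rect[0][0])
a=yel(S,175,205,295,345);b=yel(T,185,220,325,360)
print("paddle tri",tri(ray("side",a),ray("top",b)), atz("top",b,162),atz("side",a,162))
P=[atz("top",x,z) for x,z in (((192,222),136),((185,336),136),((102,331),190),((110,215),190))]
print(np.round(P,0))
print("fronty",np.degrees(np.arctan2(*(P[0]-P[1])[[0,1]])))
for n,t in (("pot_yellow",60),("pot_white",60),("pot_stack",0)):
  for c in("side","top"):
    print(n,c,[(np.round(atz(c,d["at"],0)),round(d["confidence"],2)) for d in place_of(c,n)[:2]])
pv=tri(ray("side",(183,361)),ray("top",(150,337)));print("pivot",pv)
le=tri(ray("side",(168,290)),ray("top",(186,278)));print("edge",le)
big=cv2.resize(np.hstack([S[140:230,240:400],T[90:230,200:360][:90*140//90][25:140]] if 0 else [S[130:230,240:400],T[130:230,260:420]]),None,fx=2.5,fy=2.5,interpolation=cv2.INTER_CUBIC);cv2.imwrite("pics/c1.png",big)
E
```

```text
231 ((320.0, 192.5), (11.0, 30.0), 90.0)
392 ((342.1482849121094, 204.77931213378906), (21.176597595214844, 20.263099670410156), 85.2363510131836)
paddle tri (array([512.35084644, -66.54004483, 155.46923384]), np.float64(1.3693367058266983)) [511.75591571 -66.70886438 162.        ] [504.47514169 -74.26844534 162.        ]
[[558. 335. 136.]
 [584. -47. 136.]
 [858. -29. 190.]
 [827. 359. 190.]]
fronty -3.8716724558714333
pot_yellow side [(array([ 559., -225.,    0.]), 0.78), (array([326., 260.,   0.]), 0.54)]
pot_yellow top [(array([ 552., -246.,    0.]), 0.67), (array([ 285., -358.,    0.]), 0.47)]
pot_white side [(array([486., 132.,   0.]), 0.92), (array([704., 325.,   0.]), 0.29)]
pot_white top [(array([503., 137.,   0.]), 0.58), (array([755., 180.,   0.]), 0.49)]
pot_stack side [(array([464., 258.,   0.]), 0.92)]
pot_stack top [(array([480., 274.,   0.]), 0.96)]
pivot (array([716.66561686, -49.14066958,  98.98837387]), np.float64(6.941191800081637))
edge (array([577.45804273, 150.71088588, 131.70923402]), np.float64(7.40939645571723))
```

View pics/c1.png

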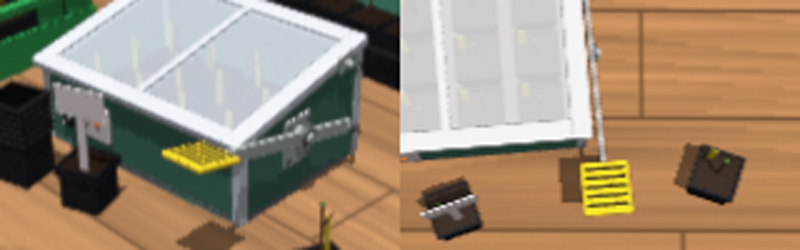

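Crop: the paddle stands clear at the lid's front right corner with open space around it. Paddle ≈ (511,-67,162), case yaw ≈ 4°, pivot x ≈ 716: all consistent with the 205 mm given. The nearest pot is 170 mm away. Next: lift, close the fingers and go across.

Request:
apply_moves(targets="0 0 0 0 0 -5 0; 0 0 0 0 0 -10 0; 0 0 0 -3.3 3.7 -10 0; 0 0 0 -6.7 7.4 -10 0; 0 0 0 -10 11.1 -10 0", force=20)

```text
time: 1.4
tool_pos: [314.9, 403.1, 292.0]
tcp_rot: [180.0, -0.1, 64.7]
ft_force: [-0.3, 0.1, -0.2]
finger_gap: 12.4
```

Request:
apply_moves(targets="0 0 0 -3.3 3.7 0 0; 0 0 0 -6.7 7.4 0 0; 0 0 0 -10 11.1 0 0; 0 0 0 -13.4 14.8 0 0; 0 0 0 -16.7 18.5 0 0")

```text
time: 1.9
tool_pos: [410.4, 172.2, 291.8]
tcp_rot: [180.0, -0.0, 64.6]
ft_force: [1.5, -0.1, 0.4]
finger_gap: -0.0
```

Request:
apply_moves(targets="0 0 -0.13 -3.3 3.7 0 0; 0 0 -0.26 -6.7 7.4 0 0; 0 0 -0.39 -10 11.1 0 0; 0 0 -0.51 -13.4 14.8 0 0; 0 0 -0.51 -16.7 18.5 0 0")

```text
time: 2.4
tool_pos: [499.0, -40.6, 291.9]
tcp_rot: [179.9, -0.0, 94.1]
ft_force: [0.9, 0.9, 0.2]
finger_gap: 0.0
```

Request:
apply_moves(targets="0 0 0 -1.1 0.3 0 0; 0 0 0 -1.1 0.3 3 0; 0 0 0 -1.1 0.3 6 0; 0 0 0 -1.1 0.3 8 0; 0 0 0 -1.1 0.3 9 0")

```text
time: 2.9
tool_pos: [501.0, -49.1, 199.2]
tcp_rot: [-179.8, -0.1, 93.8]
ft_force: [-0.5, 0.6, 0.6]
finger_gap: 0.2
```

```bash
python3 - <<'E'
from h import *
S=snapshot("side")[:,:,::-1];T=snapshot("top")[:,:,::-1]
s=sense();print(s["time"],s["tool_pos"],s["tcp_rot"],s["ft_force"],s["joint_pos"])
cv2.imwrite("pics/c2.png",cv2.resize(np.hstack([S[110:230,240:400],T[130:250,260:420]]),None,fx=2.5,fy=2.5,interpolation=cv2.INTER_CUBIC))
E
```

```text
3.0 [501.34788587 -49.14143067 200.16894848] [-1.79855979e+02 -4.31477870e-02  9.38598144e+01] [-0.01340876  0.43500101  0.27973769] [-1.14345807e+01 -7.62259252e+00  9.94453065e+01  3.63128744e-03
  8.83275882e+01 -1.05294560e+02]
```

View pics/c2.png

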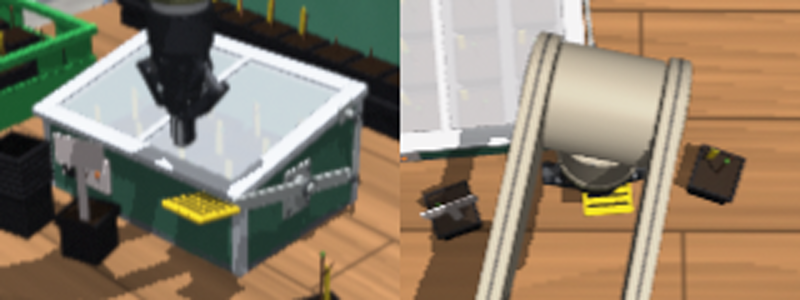

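Crop: closed fingertips hang over the paddle area, tip at side-view pixel (166,313), and the paddle is not touched. The TCP is about 10/18 mm short of the goal.

```bash
python3 - <<'E'
from h import *
def proj(c,X):
    m=camera_model(c);M=R.from_euler('xyz',m["attitude"],degrees=True).as_matrix()
    v=M.T@(np.array(X)-m["position"]);return m["cy"]-m["fy"]*v[1]/-v[2],m["cx"]+m["fx"]*v[0]/-v[2]
print(proj("side",(501,-49,200)),proj("side",(511,-67,162)),proj("side",(504,-74,162)))
t=sense();Rt=R.from_euler('xyz',t["tcp_rot"],degrees=True).as_matrix()
print(Rt.T@(np.array([510,-68,178])-t["tool_pos"]))
E
```

```text
(np.float64(178.787428729079), np.float64(313.1040164417394)) (np.float64(190.80570246079125), np.float64(319.9549690217618)) (np.float64(192.5247156693468), np.float64(319.82126356289996))
[-19.41490405   7.41867923  22.13575596]
```

```bash
python3 - <<'E'
from h import *
S=snapshot("side")[:,:,::-1]
cv2.imwrite("pics/c3.png",cv2.resize(S[140:210,270:370],None,fx=6,fy=6,interpolation=cv2.INTER_NEAREST))
E
```

```text
(no output)
```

View pics/c3.png

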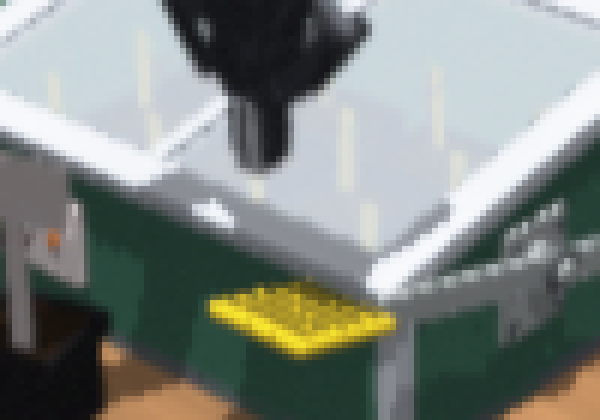

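The fingertip shows at (169,313), about 10 px above where the reported TCP projects. So I'll centre over the paddle, come down gently and let the force decide.

Request:
apply_moves(targets="0 0 0 -0.6 0.2 0 0; 0 0 0 -1.2 0.5 0.4 0; 0 0 0 -1.9 0.7 1 0; 0 0 0 -1.9 0.7 1.7 0; 0 0 0 -1.9 0.7 2.2 0")

```text
time: 3.55
tool_pos: [510.3, -68.4, 178.4]
tcp_rot: [-179.9, -0.0, 93.8]
ft_force: [-0.4, -0.5, 0.8]
finger_gap: 0.1
```

```bash
python3 - <<'E'
from h import *
S=snapshot("side")[:,:,::-1]
s=sense();print(s["time"],s["tool_pos"],s["tcp_rot"],s["ft_force"])
def proj(c,X):
    m=camera_model(c);M=R.from_euler('xyz',m["attitude"],degrees=True).as_matrix()
    v=M.T@(np.array(X)-m["position"]);return m["cy"]-m["fy"]*v[1]/-v[2],m["cx"]+m["fx"]*v[0]/-v[2]
print(proj("side",s["tool_pos"]),proj("side",(257,541.6,190.4)))
a=cv2.resize(S[140:210,280:360],None,fx=5,fy=5,interpolation=cv2.INTER_NEAREST)
b=cv2.resize(cv2.imread("pics/side0.png")[80:150,100:180],None,fx=5,fy=5,interpolation=cv2.INTER_NEAREST)
cv2.imwrite("pics/c4.png",np.hstack([a,b]))
E
```

```text
3.6 [509.71254177 -68.03800496 177.50903007] [-1.79867429e+02 -4.81632233e-02  9.38217720e+01] [-0.10452052 -0.1340832  -0.95496866]
(np.float64(186.61624030969668), np.float64(319.7745725628522)) (np.float64(145.82633695970563), np.float64(147.46787233706985))
```

View pics/c4.png

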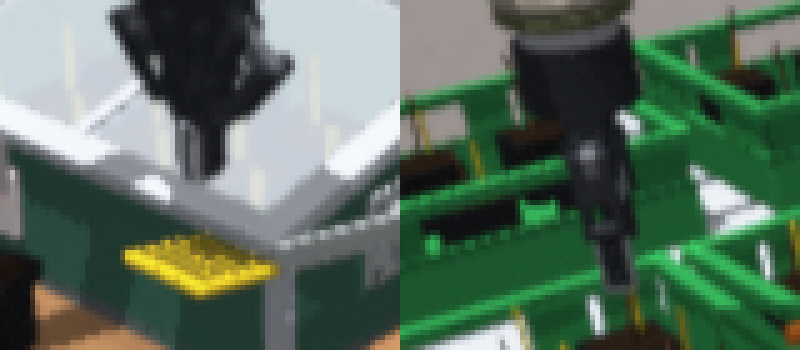

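Tip now at (176,320) in the side view, directly above the paddle but still about 10 px higher than the reported TCP would show. I'll go down in small steps watching the force.

Request:
apply_moves(targets="0 0 0 0 0 0.3 0; 0 0 0 0 0 0.6 0; 0 0 0 0 0 0.9 0; 0 0 0 0 0 1.2 0; 0 0 0 0 0 1.5 0")

```text
time: 4.1
tool_pos: [510.6, -68.0, 164.3]
tcp_rot: [180.0, 0.0, 93.9]
ft_force: [-0.0, -0.3, -0.2]
finger_gap: -0.1
```

Request:
apply_moves(targets="0 0 0 0 0 0.2 0; 0 0 0 0 0 0.4 0; 0 0 0 0 0 0.6 0; 0 0 0 0 0 0.8 0; 0 0 0 0 0 1.0 0")

```text
time: 4.6
tool_pos: [510.6, -68.1, 154.4]
tcp_rot: [180.0, 0.0, 93.9]
ft_force: [0.0, -0.3, -1.0]
finger_gap: 0.2
```

```bash
python3 - <<'E'
from h import *
S=snapshot("side")[:,:,::-1]
s=sense();print(s["time"],s["tool_pos"],s["tcp_rot"],s["ft_force"])
a=cv2.resize(S[130:220,270:390],None,fx=5,fy=5,interpolation=cv2.INTER_NEAREST)
cv2.imwrite("pics/c5.png",a)
E
```

```text
4.65 [510.37911466 -68.05244993 153.97496266] [-1.79973304e+02 -8.58963157e-03  9.38521789e+01] [-0.12231617  0.51348724 -1.27872269]
```

View pics/c5.png

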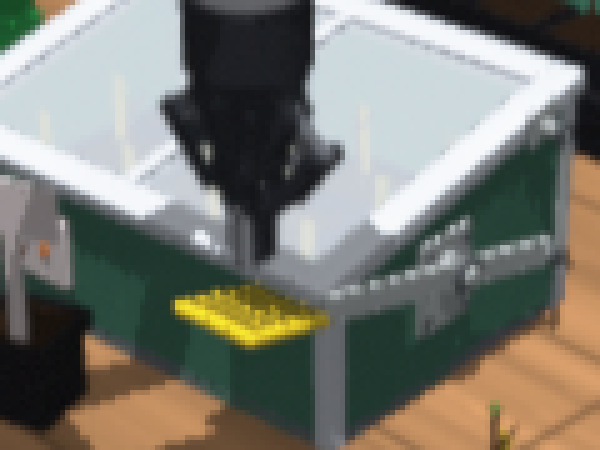

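```bash
python3 - <<'E'
from h import *
T=snapshot("top")[:,:,::-1]
print(atz("top",(200,338),280),atz("side",(184,320),154),atz("side",(184,320),187))
def proj(c,X):
    m=camera_model(c);M=R.from_euler('xyz',m["attitude"],degrees=True).as_matrix()
    v=M.T@(np.array(X)-m["position"]);return m["cy"]-m["fy"]*v[1]/-v[2],m["cx"]+m["fx"]*v[0]/-v[2]
for X in((510,-68,154),(510,-68,187),(547,-27,154)):
    print(proj("top",X))
for X in((510,-68,230),(510,-68,263),(547,-27,230)):
    print(proj("top",X))
cv2.imwrite("pics/c6.png",cv2.resize(T[140:260,270:410],None,fx=4.5,fy=4.5,interpolation=cv2.INTER_NEAREST))
E
```

```text
[505.08420934 -50.24754228 280.        ] [547.71783863 -27.19089384 154.        ] [509.72947037 -69.27077252 187.        ]
(np.float64(205.73259235587597), np.float64(342.4558840548224))
(np.float64(203.95685859165656), np.float64(342.83154301439083))
(np.float64(194.64390207410284), np.float64(330.01681407096424))
(np.float64(201.49314682856038), np.float64(343.3527446811329))
(np.float64(199.47637477204066), np.float64(343.77939562831017))
(np.float64(189.71541702828537), np.float64(330.1074064668877))
```

View pics/c6.png

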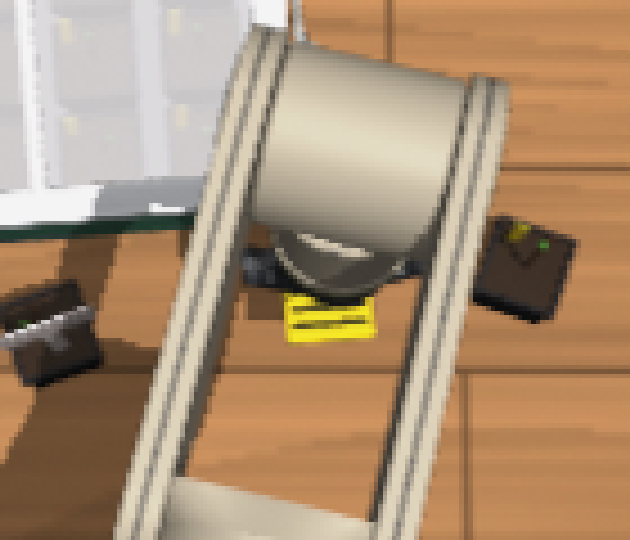

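Top view: gripper centred on column 343 over the paddle (yellow front half visible at about (211,343)), matching the reported x, y. So the tip is right laterally and only about 30 mm higher than reported. I'll continue down, feeling for contact.

Request:
apply_moves(targets="0 0 0 0 0 0.3 0; 0 0 0 0 0 0.6 0; 0 0 0 0 0 0.9 0; 0 0 0 0 0 1.2 0; 0 0 0 0 0 1.4 0")

```text
time: 5.2
tool_pos: [510.4, -68.0, 140.0]
tcp_rot: [-180.0, -0.0, 93.9]
ft_force: [-0.1, -0.1, -0.3]
finger_gap: 0.1
```

Request:
apply_moves(targets="0 0 0 0 0 0.2 0; 0 0 0 0 0 0.4 0; 0 0 0 0 0 0.6 0; 0 0 0 0 0 0.8 0; 0 0 0 0 0 1.0 0")

```text
time: 5.7
tool_pos: [510.6, -68.1, 130.4]
tcp_rot: [180.0, 0.0, 93.9]
ft_force: [0.5, -0.6, 0.3]
finger_gap: -0.1
```

Request:
apply_moves(targets="0 0 0 0 0 0.2 0; 0 0 0 0 0 0.4 0; 0 0 0 0 0 0.6 0; 0 0 0 0 0 0.8 0; 0 0 0 0 0 1.0 0")

```text
time: 6.2
tool_pos: [510.8, -68.2, 121.2]
tcp_rot: [180.0, 0.0, 93.9]
ft_force: [-4.2, 0.0, 6.6]
finger_gap: -0.1
```

```bash
python3 - <<'E'
from h import *
S=snapshot("side")[:,:,::-1]
s=sense();print(s["time"],s["tool_pos"],s["joint_pos"],s["ft_force"],s["wrist_torque"])
a=cv2.resize(S[140:220,270:390],None,fx=6,fy=6,interpolation=cv2.INTER_NEAREST)
cv2.imwrite("pics/c7.png",a)
E
```

```text
6.25 [510.61590031 -68.21586924 120.82061286] [-1.33039997e+01 -3.17688184e+00  1.03654792e+02 -1.20118759e-02
  7.95085867e+01 -1.07152194e+02] [-2.45758097  0.36951934  5.33283566] [-0.07139914  0.34934212 -0.0125817 ]
```

View pics/c7.png

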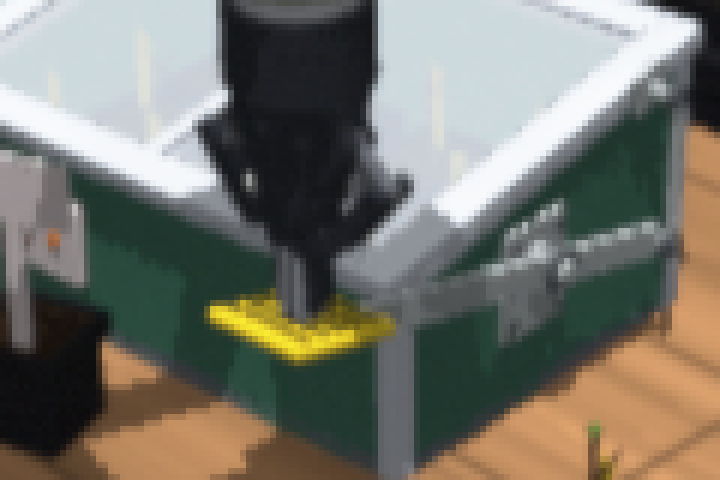

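Crop: fingertips stand on the middle of the yellow paddle at about (192,320). Contact was felt near reported z ≈ 125 with about 5–6 N. Pressing down now, following the arc slightly forward.

Request:
apply_moves(targets="0 0 0 0 -0.1 0.4 0; 0 0 0 0 -0.2 0.8 0; 0 0 0 0 -0.3 1.2 0; 0 0 0 0 -0.4 1.6 0; 0 0 0 0 -0.5 2.0 0")

```text
time: 6.75
tool_pos: [506.0, -68.7, 101.2]
tcp_rot: [179.9, 0.0, 93.8]
ft_force: [-1.4, -0.3, 6.3]
finger_gap: -0.3
```

Request:
apply_moves(targets="0 0 0 0 -0.1 0.4 0; 0 0 0 0 -0.2 0.8 0; 0 0 0 0 -0.3 1.2 0; 0 0 0 0 -0.4 1.6 0; 0 0 0 0 -0.4 2.0 0")

```text
time: 7.25
tool_pos: [502.8, -69.0, 81.6]
tcp_rot: [179.9, 0.0, 93.9]
ft_force: [-1.6, -0.8, 5.2]
finger_gap: 0.0
```

Request:
apply_moves(targets="0 0 0 0 0 0.4 0; 0 0 0 0 0 0.8 0; 0 0 0 0 0 1.2 0; 0 0 0 0 0 1.6 0; 0 0 0 0 0 2.0 0")

```text
time: 7.75
tool_pos: [501.2, -69.1, 60.8]
tcp_rot: [-179.9, 0.0, 93.8]
ft_force: [-4.5, -1.0, 5.7]
finger_gap: 0.4
```

Request:
apply_moves(targets="0 0 0 0 0 0.4 0; 0 0 0 0 0 0.8 0; 0 0 0 0 0.1 1.2 0; 0 0 0 0 0.1 1.6 0; 0 0 0 0 0.2 2.0 0")

```text
time: 8.25
tool_pos: [503.0, -68.8, 40.6]
tcp_rot: [-179.9, 0.0, 93.9]
ft_force: [-6.0, -1.3, 6.7]
finger_gap: 0.1
```

Request:
apply_moves(targets="0 0 0 0 0 0.2 0; 0 0 0 0 0 0.4 0; 0 0 0 0 0.1 0.6 0; 0 0 0 0 0.1 0.8 0; 0 0 0 0 0.1 1.0 0")

```text
time: 8.75
tool_pos: [504.4, -68.6, 30.7]
tcp_rot: [-180.0, 0.0, 93.8]
ft_force: [-3.1, 0.2, 6.0]
finger_gap: 0.1
```

Request:
apply_moves(targets="0 0 0 0 0 0.15 0; 0 0 0 0 0 0.3 0; 0 0 0 0 0 0.45 0; 0 0 0 0 0 0.6 0; 0 0 0 0 0 0.75 0")

```text
time: 9.25
tool_pos: [505.4, -68.6, 23.5]
tcp_rot: [179.9, 0.0, 93.8]
ft_force: [-0.7, -0.8, 4.5]
finger_gap: 0.3
```

Request:
apply_moves(targets="0 0 0 0 0 0.1 0; 0 0 0 0 0 0.2 0; 0 0 0 0 0 0.3 0; 0 0 0 0 0 0.4 0; 0 0 0 0 0 0.5 0")

```text
time: 9.75
tool_pos: [506.1, -68.6, 18.9]
tcp_rot: [179.8, 0.0, 93.8]
ft_force: [1.7, 0.5, 5.9]
finger_gap: -0.3
```

Request:
apply_moves(targets="0 0 0 0 0 0.1 0; 0 0 0 0 0 0.2 0; 0 0 0 0 0 0.2 0; 0 0 0 0 0 0.3 0; 0 0 0 0 0 0.3 0")

```text
time: 10.25
tool_pos: [506.5, -68.6, 17.2]
tcp_rot: [179.8, 0.0, 93.9]
ft_force: [-4.4, 2.4, 17.0]
finger_gap: -0.0
```

```bash
python3 - <<'E'
from h import *
S=snapshot("side")[:,:,::-1]
s=sense();print(s["time"],s["tool_pos"],s["ft_force"])
d=place_of("side","lid_edge")[:1];print(d)
cv2.imwrite("pics/c8.png",cv2.resize(S[60:240,220:420],None,fx=3,fy=3,interpolation=cv2.INTER_CUBIC))
def proj(c,X):
    m=camera_model(c);M=R.from_euler('xyz',m["attitude"],degrees=True).as_matrix()
    v=M.T@(np.array(X)-m["position"]);return m["cy"]-m["fy"]*v[1]/-v[2],m["cx"]+m["fx"]*v[0]/-v[2]
# lid edge expected at full: hinge = pivot-based; yaw 4.2
y=np.radians(4.2);ex=np.array([np.cos(y),np.sin(y),0]);ey=np.array([-np.sin(y),np.cos(y),0])
piv=np.array([511,-67,0])+205*ex
def case(x,yy,z): return piv+ex*(x+15)+ey*yy+[0,0,z]  # case-middle x, y from lever line
# case mid y: lid centre (707,154)
mid=np.array([707.,154,0]); yc=(mid-piv)@ey
hx=(mid-piv)@ex-15
for a in(0,.8,.85,.93):
    h=130; e0=np.arctan2(122-176,-280); 
    L=np.hypot(54,280)
    th=np.arctan2(54,280)-a
    X=case(h-L*np.cos(th),yc,176-L*np.sin(th)); print(a,np.round(X),np.round(proj("side",X),1))
E
```

```text
10.3 [506.54366388 -68.61158768  17.24433305] [-4.3075342   1.46133508 16.54680147]
[]
0 [566. 144. 122.] [172.2 289.9]
0.8 [612. 147. 339.] [107.4 296.7]
0.85 [620. 148. 351.] [103.2 298.4]
0.93 [635. 149. 368.] [ 96.8 301.5]
```

View pics/c8.png

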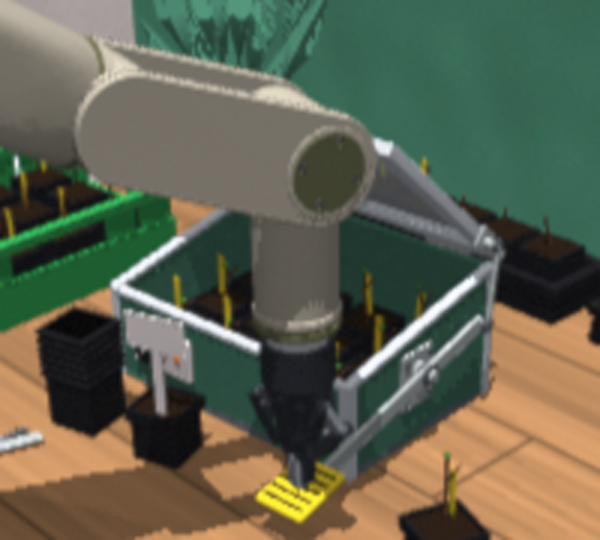

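Crop: lever fully down (paddle at about (224,320)), lid standing wide open behind the arm. The force jumped to 17 N at the stop and the fingertips sit on the paddle. Holding now.

Request:
apply_moves(targets="0 0 0 0 0 0 0; 0 0 0 0 0 0 0; 0 0 0 0 0 0 0; 0 0 0 0 0 0 0; 0 0 0 0 0 0 0")

```text
time: 10.85
tool_pos: [506.6, -68.6, 17.3]
tcp_rot: [179.8, 0.0, 93.9]
ft_force: [-4.8, 1.0, 16.5]
finger_gap: 0.1
```

Request:
apply_moves(targets="0 0 0 0 0 0 0; 0 0 0 0 0 0 0; 0 0 0 0 0 0 0; 0 0 0 0 0 0 0; 0 0 0 0 0 0 0")

```text
time: 11.35
tool_pos: [506.5, -68.6, 17.3]
tcp_rot: [179.8, 0.0, 93.9]
ft_force: [-4.8, 2.6, 15.7]
finger_gap: 0.2
```

Request:
apply_moves(targets="0 0 0 0 0 0 0; 0 0 0 0 0 0 0; 0 0 0 0 0 0 0; 0 0 0 0 0 0 0; 0 0 0 0 0 0 0")

```text
time: 11.85
tool_pos: [506.6, -68.6, 17.3]
tcp_rot: [179.8, 0.0, 93.9]
ft_force: [-4.1, 2.3, 16.4]
finger_gap: -0.2
```

Request:
apply_moves(targets="0 0 0 0 0 0 0; 0 0 0 0 0 0 0; 0 0 0 0 0 0 0; 0 0 0 0 0 0 0; 0 0 0 0 0 0 0")

```text
time: 12.35
tool_pos: [506.5, -68.6, 17.2]
tcp_rot: [179.8, 0.0, 93.9]
ft_force: [-4.0, 1.9, 17.3]
finger_gap: -0.1
```

Request:
apply_moves(targets="0 0 0 0 0 0 0; 0 0 0 0 0 0 0; 0 0 0 0 0 0 0; 0 0 0 0 0 0 0; 0 0 0 0 0 0 0")

```text
time: 12.85
tool_pos: [506.6, -68.6, 17.3]
tcp_rot: [179.8, 0.0, 93.9]
ft_force: [-4.5, 3.0, 16.3]
finger_gap: 0.2
```

Request:
apply_moves(targets="0 0 0 0 0 0 0; 0 0 0 0 0 0 0; 0 0 0 0 0 -0.2 0; 0 0 0 0 0 -0.4 0; 0 0 0 0 0 -0.6 0")

```text
time: 13.35
tool_pos: [505.6, -68.6, 21.7]
tcp_rot: [179.9, 0.0, 93.9]
ft_force: [1.2, 0.5, 5.1]
finger_gap: -0.5
```

Request:
apply_moves(targets="0 0 0 0 0 -0.25 0; 0 0 0 0 -0.1 -0.5 0; 0 0 0 0 -0.1 -0.75 0; 0 0 0 0 -0.1 -1.0 0; 0 0 0 0 -0.2 -1.25 0")

```text
time: 13.85
tool_pos: [503.0, -68.7, 33.9]
tcp_rot: [179.9, 0.0, 93.8]
ft_force: [3.2, -0.9, 4.6]
finger_gap: -0.1
```

Request:
apply_moves(targets="0 0 0 0 0 -0.25 0; 0 0 0 0 0 -0.5 0; 0 0 0 0 -0.1 -0.75 0; 0 0 0 0 -0.1 -1.0 0; 0 0 0 0 -0.1 -1.25 0")

```text
time: 14.35
tool_pos: [501.8, -68.8, 46.4]
tcp_rot: [180.0, 0.0, 93.8]
ft_force: [0.7, -1.2, 5.2]
finger_gap: -0.4
```

Request:
apply_moves(targets="0 0 0 0 0 -0.25 0; 0 0 0 0 0 -0.5 0; 0 0 0 0 0 -0.75 0; 0 0 0 0 0 -1.0 0; 0 0 0 0 0 -1.25 0")

```text
time: 14.85
tool_pos: [501.7, -68.8, 58.8]
tcp_rot: [180.0, 0.0, 93.8]
ft_force: [1.4, 0.5, 5.7]
finger_gap: -0.2
```

Request:
apply_moves(targets="0 0 0 0 0 -0.25 0; 0 0 0 0 0 -0.5 0; 0 0 0 0 0 -0.75 0; 0 0 0 0 0.1 -1.0 0; 0 0 0 0 0.1 -1.25 0")

```text
time: 15.35
tool_pos: [502.3, -68.7, 71.1]
tcp_rot: [-180.0, 0.0, 93.8]
ft_force: [0.6, -0.8, 3.6]
finger_gap: 0.0
```

Request:
apply_moves(targets="0 0 0 0 0 -0.25 0; 0 0 0 0 0.1 -0.5 0; 0 0 0 0 0.1 -0.75 0; 0 0 0 0 0.2 -1.0 0; 0 0 0 0 0.2 -1.25 0")

```text
time: 15.85
tool_pos: [503.6, -68.6, 83.2]
tcp_rot: [-179.9, -0.0, 93.8]
ft_force: [-1.1, -0.0, 4.9]
finger_gap: 0.0
```

Still carrying the lid (about 4–5 N). I'll continue, slower near the end.

Request:
apply_moves(targets="0 0 0 0 0 -0.25 0; 0 0 0 0 0.1 -0.5 0; 0 0 0 0 0.1 -0.75 0; 0 0 0 0 0.2 -1.0 0; 0 0 0 0 0.3 -1.25 0")

```text
time: 16.35
tool_pos: [506.2, -68.3, 95.6]
tcp_rot: [-179.8, -0.0, 93.8]
ft_force: [-3.2, -0.3, 5.7]
finger_gap: 0.2
```

Request:
apply_moves(targets="0 0 0 0 0.1 -0.2 0; 0 0 0 0 0.1 -0.4 0; 0 0 0 0 0.1 -0.6 0; 0 0 0 0 0.2 -0.8 0; 0 0 0 0 0.2 -1.0 0")

```text
time: 16.85
tool_pos: [509.0, -68.1, 105.9]
tcp_rot: [-179.9, -0.0, 93.8]
ft_force: [0.6, 0.4, 5.3]
finger_gap: 0.2
```

Request:
apply_moves(targets="0 0 0 0 0 -0.15 0; 0 0 0 0 0 -0.3 0; 0 0 0 0 0.1 -0.45 0; 0 0 0 0 0.1 -0.6 0; 0 0 0 0 0.1 -0.75 0")

```text
time: 17.35
tool_pos: [510.9, -68.0, 113.7]
tcp_rot: [180.0, -0.0, 93.9]
ft_force: [4.6, 0.5, 3.9]
finger_gap: -0.4
```

Request:
apply_moves(targets="0 0 0 0 0 -0.15 0; 0 0 0 0 0 -0.3 0; 0 0 0 0 0.1 -0.45 0; 0 0 0 0 0.1 -0.6 0; 0 0 0 0 0.1 -0.75 0")

```text
time: 17.85
tool_pos: [511.8, -68.0, 121.2]
tcp_rot: [180.0, 0.0, 93.8]
ft_force: [4.1, -0.4, 3.4]
finger_gap: -0.0
```

Request:
apply_moves(targets="0 0 0 0 0 -0.15 0; 0 0 0 0 0 -0.3 0; 0 0 0 0 0 -0.45 0; 0 0 0 0 0 -0.6 0; 0 0 0 0 0 -0.75 0")

```text
time: 18.35
tool_pos: [510.5, -67.9, 127.7]
tcp_rot: [-179.9, -0.0, 93.8]
ft_force: [0.3, -0.3, 0.5]
finger_gap: 0.1
```

Request:
apply_moves(targets="0 0 0 0 0 -0.15 0; 0 0 0 0 0 -0.3 0; 0 0 0 0 0 -0.45 0; 0 0 0 0 0 -0.6 0; 0 0 0 0 0 -0.75 0")

```text
time: 18.85
tool_pos: [511.6, -68.1, 136.2]
tcp_rot: [180.0, 0.0, 93.8]
ft_force: [-0.0, 0.3, -0.5]
finger_gap: 0.0
```

Request:
apply_moves(targets="0 0 0 0 0 -1 0; 0 0 0 0 0 -3 0; 0 0 0 0 0 -6 0; 0 0 0 0 0 -9 0; 0 0 0 0 0 -12 0")

```text
time: 19.35
tool_pos: [511.5, -68.0, 258.0]
tcp_rot: [180.0, 0.0, 93.9]
ft_force: [-0.1, -0.1, 0.2]
finger_gap: -0.0
```

Request:
apply_moves(targets="0 0 0 0 -1 -2 0; 0 0 0 0 -2 -4 0; 0 0 0 0 -3 -5 0; 0 0 0 0 -3 -5 0; 0 0 0 0 -3 -5 0")

```text
time: 19.85
tool_pos: [481.6, -70.1, 305.6]
tcp_rot: [180.0, -0.0, 93.8]
ft_force: [-0.4, 0.7, -1.1]
finger_gap: 0.1
```

```bash
python3 - <<'E'
from h import *
S=snapshot("side")[:,:,::-1]
s=sense();print(s["time"],s["tool_pos"],s["ft_force"],np.abs(s["qd"]).max())
O=cv2.imread("pics/side0.png")
cv2.imwrite("pics/c9.png",np.vstack([cv2.resize(x[120:260,170:420],None,fx=2,fy=2,interpolation=cv2.INTER_CUBIC) for x in (O,S)]))
E
```

```text
19.9 [481.39932998 -69.95910267 304.88704501] [ 0.1132434   0.08340934 -0.19339606] 0.7783340490528029
```

View pics/c9.png

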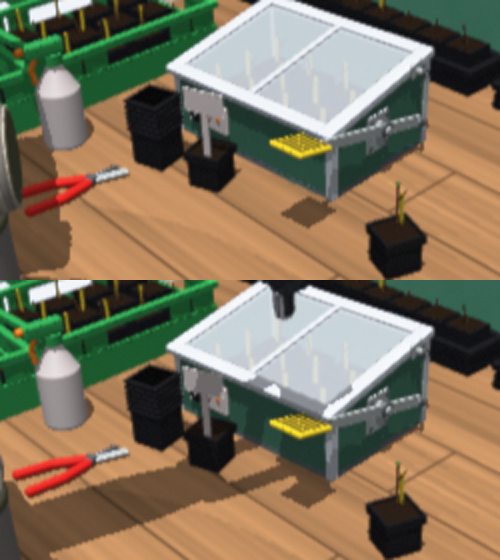

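Before (top) and after (bottom) match: lid shut, paddle back up at (192,320), pots, secateurs and sprayer in place, arm clear with no force. Handing in.

```bash
python3 -c "
from bench import *
print(hand_in())"
```

```text
the job is handed in; nothing more can be done
None
```

I pressed the yellow paddle down to its stop with closed fingertips, held it there for about 3 s, and eased it back up. I then lifted the arm clear and handed the job in at about 20 s.

- **Pressing:** it took about 5–6 N over the stroke. At the stop the force jumped to 17 N, and the picture showed the lid standing wide open.
- **Closing:** the paddle rose at 25 mm/s, slowing to 15 mm/s near the end. The force stayed at about 3–6 N until it faded out where contact had begun, so the lid was carried all the way down. I did not measure the lid's own speed.
- **Final check:** the before and after side views look the same. The lid is shut, the paddle is raised, and the pots, secateurs and sprayer are where they were. The dibber and label box were outside that view. The arm was clear, with about 0 N on the wrist.

**Disagreements:**
- The fingertips were about 35 mm higher than the reported TCP height, both in the side camera and by touch. I therefore relied on force and pictures for height; sideways position agreed.
- `place_of` did not find the lid edge while the lid was open, so I confirmed the opening only from the picture and the force at the stop.

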